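Lock the filter cartridge and hold the purge lever

ROBOT

A 6-joint arm with a two-finger parallel gripper is mounted at the origin on the work surface. World frame = base frame: x ahead of the robot, y to its left, z up, the work surface at z = 0. Lengths are in mm, angles in rad, forces in N, time in s.
With the tool pointing down it reaches from about 350 to 950 mm from the base axis. Payload 17.4 kg.
Tool frame: the origin (TCP) lies midway between the tips of the shut fingers; the grasp point (between the pads) lies 19 mm behind it (robot.grip_depth is the distance from the TCP to the grasp point, in mm); z points along the fingers, y is the line along which they close (so a half turn about z gives the same grasp; the last joint's range is limited). The gripper opens to 93 mm and grips with 3 to 60 N. Pads are 15 mm wide; open, the fingers measure 128 mm over their backs; the gripper's body (75 mm by 188 mm) begins 65 mm behind the grasp point.
Start: joints at [-1.195, 0.116, 1.442, -0, 1.584, -0.038], TCP at [271.403, -618.039, 179.446] pointing down, gripper open.
Joint ranges: [-2.83, 2.83], [-0.83, 2.19], [0.07, 2.5], [-1.14, 4.28], [0.01, 3], [-2.97, 2.97]. Speed limits (rad/s): [1.89, 1.89, 2.22, 3.14, 3.14, 3.14].

INTERFACE

Orientations are given as a unit quaternion [x, y, z, w].
In Python, from plant import state, get_image, camera_params, robot gives the robot as it stands.
- The arm moves only by the tool send_rows, never from a script. Its argument "moves" is text: rows parted by semicolons, each of 7 numbers parted by spaces: the turn, a rotation vector about the tool's x, y, z in units of 5 degrees (1.0 is 5 degrees), then the shift along the tool's x, y, z in units of 25 mm (1.0 is 25 mm), then the finger opening in mm, from 0 to 93. A call has 1 to 5 rows; each row shifts and turns the commanded pose from where the row before left it, along the tool's axes as they then stand; what a row does not reach is not made up. A row lasts 1/12 s, in which the tool goes at most 41.7 mm and 7.16 degrees, less where a joint would pass 70% of its speed; a pose out of reach is approached as far as the arm can. A call is refused whole if a number of a shift passes 1 or a number of a turn 1, either way. A call with a gripper value outside its range is refused whole. The fingers move at their own pace and stop on an object; "newtons" is the grip in N (left out, the last holds). Time passes only in rows, so rows that do not move let the fingers close. It gives the time, the measured TCP pose, the force, the opening and the grip force at its end, in the units of the state.
- state(): the state, without advancing time (a new reading comes with each control period).
- get_image(name): name is "side" or "top" or "wrist"; returns the picture (480x640x3 uint8, red, green, blue); there is no depth.
- camera_params(name): a dict with "vfov" (degrees; the focal length in pixels is half the picture's height over the tangent of half this angle, whatever the lens; pixels are square), "cx", "cy" (the principal point, pixels), "extrinsics" (4x4, takes a point from world to camera coordinates). Camera axes: x right, y down, z forward; pixel columns grow to the right and rows downward; lengths in mm; the calibration is good to about 2 mm. A picture is of the moment at which its call begins: read the wrist's pose just before it. camera_params takes no time and is no camera call; for the wrist camera it gives the pose at the moment of the call.
- robot.close_job(): hands the job in; it is judged then, once.
The state is a dict: "t": time; "joints": joint angles; "dq": joint speeds; "effort": joint torques, N m; "eef_pos": TCP position; "orientation": TCP orientation; "contact_force": force on the tool from outside, world axes, zero at the start; "ft_torque": the same for the moment, N m; "finger_gap": finger opening in mm; "grip_force": force on a finger pad.
Only numpy, scipy, OpenCV 4.12 (cv2) and the standard library are available. Lean on these libraries where they do the work, as an engineer would, in place of code of your own. Each camera call takes 0.05 s, during which the arm holds its last target. There are 200 camera calls.

TASK

Get the purge station ready and purge it: first turn the hex coupling nut on top of the filter cartridge clockwise (seen from above) with the fingers until it stops, then flip the valve's safety catch up and over, out of the lever's way, and only then pull the purge lever towards the front of the valve, all the way to its stop. The lever springs back by itself, so finish while still holding it fully pulled with the gripper. Leave the vial rack, bottle, beaker and wrench alone.

Things in the scene. Friction and masses are not known exactly. Their poses are not given: they have to be found in the camera images.
- valve: purge valve screwed to the bench: a 110 x 110 mm aluminium block (top 50 mm above the bench) on a 150 x 160 mm foot plate. Origin at the centre of its underside. Its -x axis is its front (it faces the robot, turned by up to about 23 degrees), +y is the hinge side of the catch, z up. It stands left or right of the cartridge and cannot move.
- lever (a joint): purge lever, rad. 0 = at rest, leaning 0.6 rad from upright to the valve's rear (+x); grows as the grip is pulled to the valve's front (-x), to the stop at 1.1 (leaning 0.5 rad to the front). A spring always drives it back to 0: about 3 N at the grip at first, 7 N at the stop. With the catch down it hits the catch within 0.1 to 0.2 rad and goes no further.
- lever_grip (a point): centre of the lever's black grip, a lying drum 28 mm in diameter, 26 mm wide between its flat ends, which face the valve's +y and -y; 110 mm from the pivot on a 10 mm steel shaft. 151 mm above the bench at rest, 170 mm when upright. The drum turns with the lever: pinched hard without tilting along it slips out; hooked from behind it does not.
- lever_pivot (a point): a point on the lever's hinge axis, which runs along the valve's y, 60 mm above the bench over the valve's origin. The grip moves on an arc of 110 mm radius about it in the valve's x-z plane.
- catch (a joint): safety catch, rad. 0 = down, a level steel bar lying across in front of the lever's shaft and blocking it; grows as its free end is lifted and swung over towards the valve's +y side; 1.57 = upright, 2.2 = its stop. Stiff hinge: it stays where it is left and takes about 1 N at the tab. Out of the lever's way from 1.5 on.
- catch_tab (a point): point to pinch on the tab at the catch's free end. When down, the tab stands upright, 12 mm wide along the valve's x, 8 mm thick along its y, its top 119 mm above the bench; the point is 108 mm above the bench. The catch's bar is 12 mm wide, 10 mm high, underside 85 mm above the bench when down. The point turns with the catch.
- catch_hinge (a point): a point on the catch's hinge axis, which runs along the valve's x, 90 mm above the bench, 55 mm to the valve's +y side of its middle and 5 mm to the rear. The tab point lies 85 mm from it along the bar and 18 mm above the bar's line: it moves on an arc of 87 mm radius in the valve's y-z plane.
- coupling (a joint): coupling nut, rad. 0 = loose, 1.5 = tight at its stop; grows as it turns clockwise seen from above. It starts at 0.05 to 0.5. It turns in place without rising or sinking, needs about 0.12 N m, and stays where it is left.
- coupling_grip (a point): centre of the steel hex coupling nut on the cartridge: 36 mm across flats, from 100 to 124 mm above the bench, a 12 mm brass stub on top (up to 136 mm). The point turns with the nut: its x axis is square to one pair of flats, the other pairs at 60 degrees. Below: a 26 mm neck, then the cartridge's shoulder, 62 mm in diameter, 78 mm above the bench. Its 110 mm foot is fixed.
- vial_rack: bystander: blue vial rack with small amber vials, 100 x 170 x 51 mm, origin under its centre; not to be disturbed
- solvent_bottle: bystander: glass bottle, 80 mm in diameter, 170 mm high, origin under its centre; not to be disturbed
- beaker: bystander: glass beaker, 70 mm in diameter, 85 mm high, origin under its centre; not to be disturbed
- wrench: bystander: wrench 160 mm long lying on the bench between robot and stations, origin under its centre; not to be disturbed
Not all that is in view belongs to the job. Leave any green or turquoise look-alike of the valve alone.

How it is judged:
By the outcome, as a careful person would: the job done as asked, in the order asked, and still so for the second after the job is handed in, while the arm keeps its last pose, push and grip.
It also fails if it takes over 61 s, if anything falls off the work surface, if the arm or the gripper's body presses on something with over 40 N, if the wrist force passes 120 N, or if a joint passes its speed limit or range.

## Working session

There is one attempt and no reset: what is moved stays moved. The work goes in short steps, Python scripts to look and compute and a tool call to move; the robot and the scene stay as the last step left them, time stands still between calls to the robot, and variables do not carry over. Pictures are saved under pics/ and viewed, at most 10 in all, crops included, and the job is handed in when it is done.

Besides the shell and the picture viewer there is one more tool, called after "Request:" as name(argument=value, ...) on one line, values as JSON. send_rows: Moves the arm, as the interface text tells. Its arguments: {"type":"object","properties":{"moves":{"type":"string"},"newtons":{"type":"number"}},"required":["moves"]}

```bash
mkdir -p pics; ls; python3 - <<'E'
from plant import state,get_image,camera_params,robot
import cv2,numpy as np
ims=[]
for n in("side","top"):
    im=get_image(n);cv2.imwrite(f"pics/{n}0.png",im[:,:,::-1]);p=camera_params(n);print(n,p)
s=state();print(s['t'],s['eef_pos'],s['orientation'],s['contact_force'])
E
```

```text
pics
side {'vfov': 49.77391620449972, 'cx': 309.7323437503679, 'cy': 247.36731902564483, 'extrinsics': array([[-7.62940146e-01,  6.46459988e-01,  3.43764386e-03,
         4.55842174e+02],
       [ 3.75393089e-01,  4.47348662e-01, -8.11763022e-01,
        -9.80107631e+01],
       [-5.26310138e-01, -6.18036131e-01, -5.83976865e-01,
         1.54895273e+03],
       [ 0.00000000e+00,  0.00000000e+00,  0.00000000e+00,
         1.00000000e+00]])}
top {'vfov': 44.0916823203922, 'cx': 315.712713510403, 'cy': 244.8622198408611, 'extrinsics': array([[-3.24439063e-04, -9.99994144e-01, -3.40676352e-03,
        -3.76208690e+01],
       [-9.82014559e-01,  9.61815850e-04, -1.88802754e-01,
         5.56728464e+02],
       [ 1.88804925e-01,  3.28423639e-03, -9.82009121e-01,
         1.59522075e+03],
       [ 0.00000000e+00,  0.00000000e+00,  0.00000000e+00,
         1.00000000e+00]])}
0.1 [ 271.32370765 -617.83768369  178.81083659] [ 9.78673455e-01  2.05421565e-01 -1.01167340e-04 -4.88725013e-04] [ 0.25158885  0.28800563 -0.06625689]
```

View pics/side0.png

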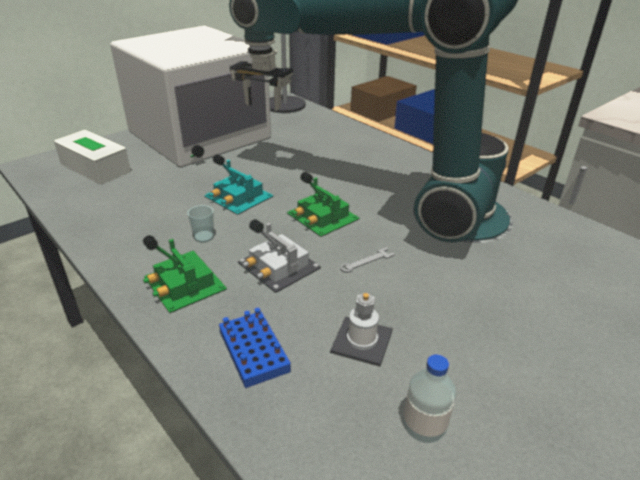

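View pics/top0.png

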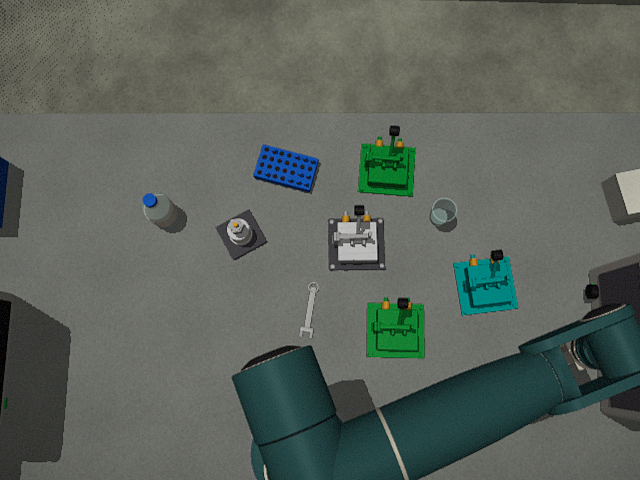

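Candidates for the valve (top view): greens at (387,168) and (396,328), turquoise at (487,286), grey aluminium at (357,240), which is also (280,258) in the side view. Only the grey one is bare aluminium and has the description's colour. The cartridge is at top (239,232), side (363,325). I'll confirm the grey one in an enlarged crop.

```bash
cat > h.py <<'E'
import numpy as np,cv2
from scipy.spatial.transform import Rotation as R
from plant import state,get_image,camera_params,robot
def fo(p): return 240/np.tan(np.radians(p['vfov']/2))
def ray(p,u,v):
    E=np.array(p['extrinsics']);Rm=E[:3,:3];c=-Rm.T@E[:3,3]
    d=Rm.T@np.array([(u-p['cx'])/fo(p),(v-p['cy'])/fo(p),1]);return c,d/np.linalg.norm(d)
def plane(p,u,v,z):
    c,d=ray(p,u,v);return c+d*(z-c[2])/d[2]
def tri(*obs):
    A=np.zeros((3,3));b=np.zeros(3);L=[]
    for p,u,v in obs:
        c,d=ray(p,u,v);M=np.eye(3)-np.outer(d,d);A+=M;b+=M@c;L.append((c,d))
    x=np.linalg.solve(A,b);return x,[np.linalg.norm(np.cross(x-c,d)) for c,d in L]
def proj(p,X):
    E=np.array(p['extrinsics']);q=E[:3,:3]@np.array(X)+E[:3,3];return fo(p)*q[0]/q[2]+p['cx'],fo(p)*q[1]/q[2]+p['cy']
def delta(goal_p,goal_q):
    "rows: rotvec in 5deg, shift in 25mm, tool axes"
    s=state();r=R.from_quat(s['orientation']);g=R.from_quat(goal_q)
    return (r.inv()*g).as_rotvec(degrees=True)/5,r.inv().apply(np.array(goal_p)-s['eef_pos'])/25
E
python3 - <<'E'
from h import *
t=camera_params('top');s=camera_params('side')
a=cv2.imread('pics/top0.png');b=cv2.imread('pics/side0.png')
c1=cv2.resize(a[190:285,210:400],(800,400),interpolation=cv2.INTER_CUBIC)
c2=cv2.resize(b[210:360,230:400],(453,400),interpolation=cv2.INTER_CUBIC)
cv2.imwrite('pics/c.png',np.vstack([cv2.resize(c1,(760,300)),cv2.resize(b[210:290,230:330],(375,300),interpolation=3) if 0 else np.hstack([cv2.resize(b[210:290,230:330],(380,300),interpolation=3),cv2.resize(b[285:365,315:415],(380,300),interpolation=3)])]))
print('grip',tri((t,360,210),(s,256,227)),'nut',tri((t,236,227),(s,365,297)))
print('nutplane',plane(t,237,228,124))
for u,v in((330,218),(383,218),(384,269),(329,269)):print(plane(t,u,v,5).round())
w=camera_params('wrist');print(w['vfov'],(np.linalg.inv(w['extrinsics'])).round(3));print(state()['eef_pos'])
E
```

```text
grip (array([ 632.99484466, -155.81915901,  145.59425825]), [np.float64(0.12356075456261748), np.float64(0.12356075456259116)]) nut (array([593.55660616, 173.2055101 , 123.82040431]), [np.float64(2.4573330040904295), np.float64(2.457333004090328)])
nutplane [589.1831211  172.31050733 124.        ]
[645. -79.   5.]
[ 645. -232.    5.]
[ 496. -232.    5.]
[496. -76.   5.]
58.452233147762044 [[ 4.01000e-01 -8.86000e-01 -2.32000e-01  3.34305e+02]
 [-9.16000e-01 -3.88000e-01 -1.01000e-01 -5.88925e+02]
 [-1.00000e-03  2.53000e-01 -9.67000e-01  3.83791e+02]
 [ 0.00000e+00  0.00000e+00  0.00000e+00  1.00000e+00]]
[ 271.32370765 -617.83768369  178.81083659]
```

View pics/c.png

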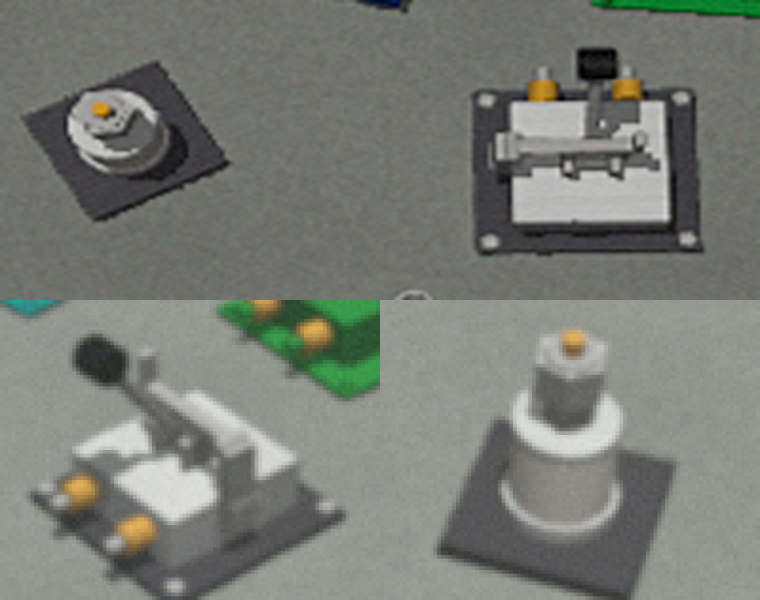

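The crop confirms it: the grey aluminium valve has its grip at top (360,210), its catch tab at (370,225) on the -y side and its hinge at (336,226). The plate measures about 150 x 155 mm and the yaw is near 0. The nut is near (590,173,124). I'm moving over the nut.

Request:
send_rows(moves="0 0 0 0.4 -0.4 -0.8 93;0 0 0 0.8 -0.8 -1 93;0 0 0 0.8 -0.8 -1 93;0 0 0 0.8 -0.8 -1 93;0 0 0 0.9 -0.9 -1 93")

```text
t: 0.52
eef_pos: [318.9, -495.0, 300.1]
orientation: [0.979, 0.205, -0.0, -0.0]
contact_force: [1.1, -0.2, 0.0]
finger_gap: 92.7
grip_force: 0.0
```

Request:
send_rows(moves="0 0 0 1 -1 0 93;0 0 0 1 -1 0 93;0 0 0 1 -1 0 93;0 0 0 1 -1 0 93;0 0 0 1 -1 0 93")

```text
t: 0.93
eef_pos: [383.2, -329.8, 299.2]
orientation: [0.979, 0.205, -0.0, -0.0]
contact_force: [0.2, -0.4, 0.2]
finger_gap: 93.2
grip_force: 0.0
```

Request:
send_rows(moves="0 0 0 1 -1 0 93;0 0 0 1 -1 0 93;0 0 0 1 -1 0 93;0 0 0 1 -1 0 93;0 0 0 1 -1 0 93")

```text
t: 1.35
eef_pos: [447.4, -165.0, 299.3]
orientation: [0.979, 0.205, -0.0, 0.0]
contact_force: [0.4, -0.2, 0.3]
finger_gap: 93.1
grip_force: 0.0
```

Request:
send_rows(moves="0 0 0 1 -1 0 93;0 0 0 1 -1 0 93;0 0 0 1 -1 0 93;0 0 0 1 -1 0 93;0 0 0 1 -1 0 93")

```text
t: 1.77
eef_pos: [511.6, -0.2, 299.3]
orientation: [0.979, 0.206, -0.0, 0.0]
contact_force: [1.2, -0.7, -0.1]
finger_gap: 92.7
grip_force: 0.0
```

Request:
send_rows(moves="0 0 0 1 -1 0 93;0 0 0 1 -1 0 93;0 0 0 1 -1 0 93;0 0 0 1 -1 0 93;0 0 0 0.5 -0.5 0 93")

```text
t: 2.18
eef_pos: [569.8, 149.5, 298.5]
orientation: [0.978, 0.206, -0.001, -0.0]
contact_force: [-0.6, -0.4, 0.0]
finger_gap: 93.0
grip_force: 0.0
```

```bash
python3 - <<'E'
from h import *
p=camera_params('wrist');im=get_image('wrist');cv2.imwrite('pics/w1.png',im[:,:,::-1]);np.save('w1.npy',p,allow_pickle=True)
print(state()['joints'],proj(p,(591,173,124)),p['cx'],p['cy'])
E
```

```text
[ 2.14414224e-01 -7.49274099e-02  1.44550049e+00  9.73055667e-04
  1.77270534e+00  1.36884340e+00] (np.float64(302.3075745472249), np.float64(172.8208739575693)) 315.4522807855661 237.7344472974343
```

View pics/w1.png

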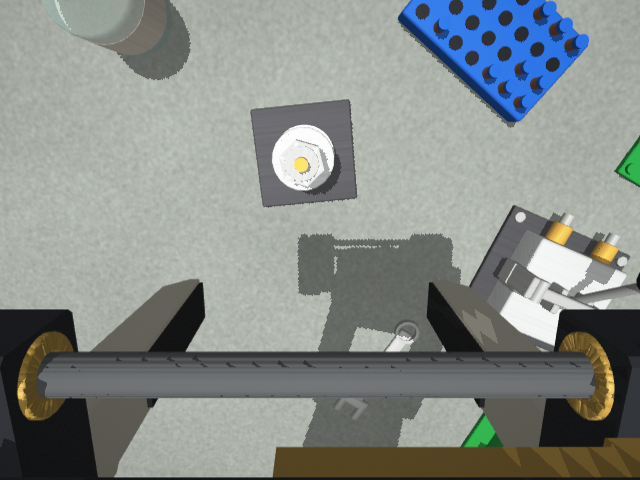

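The wrist view shows the nut with its brass stub at (302,164), the shoulder around it at (303,157), and the valve at the right edge at (560,270). Next I'll measure the stub and the hex edges from an enlarged crop.

```bash
python3 - <<'E'
from h import *
p=np.load('w1.npy',allow_pickle=True).item();t=camera_params('top');sd=camera_params('side')
def brass(im,c,r):
    x0,y0=c[0]-r,c[1]-r;h=cv2.cvtColor(im[y0:y0+2*r,x0:x0+2*r],cv2.COLOR_BGR2HSV)
    m=cv2.inRange(h,(12,110,90),(35,255,255));M=cv2.moments(m,True);return x0+M['m10']/M['m00'],y0+M['m01']/M['m00'],M['m00']
w=cv2.imread('pics/w1.png');b=brass(w,(302,164),30);bt=brass(cv2.imread('pics/top0.png'),(237,228),14);bs=brass(cv2.imread('pics/side0.png'),(365,297),14)
print(b,bt,bs);print(tri((p,*b[:2]),(t,*bt[:2]),(sd,*bs[:2])),tri((p,*b[:2]),(sd,*bs[:2])));print(plane(p,*b[:2],136),plane(t,*bt[:2],134))
c=cv2.resize(w[124:204,262:342],(600,600),interpolation=cv2.INTER_CUBIC);cv2.imwrite('pics/w1c.png',c)
E
```

```text
(300.8375, 164.26875, 160.0) (234.8421052631579, 224.1578947368421, 19.0) (365.42857142857144, 295.6190476190476, 21.0)
(array([598.33633382, 176.65080016, 132.73421391]), [np.float64(0.5433910087022137), np.float64(0.7549894036602685), np.float64(1.2511708292251638)]) (array([598.78874362, 176.53978344, 133.15072771]), [np.float64(0.8694312934102603), np.float64(0.8694312934104322)])
[598.44149669 177.16890405 136.        ] [597.4369008  176.92052611 134.        ]
```

View pics/w1c.png

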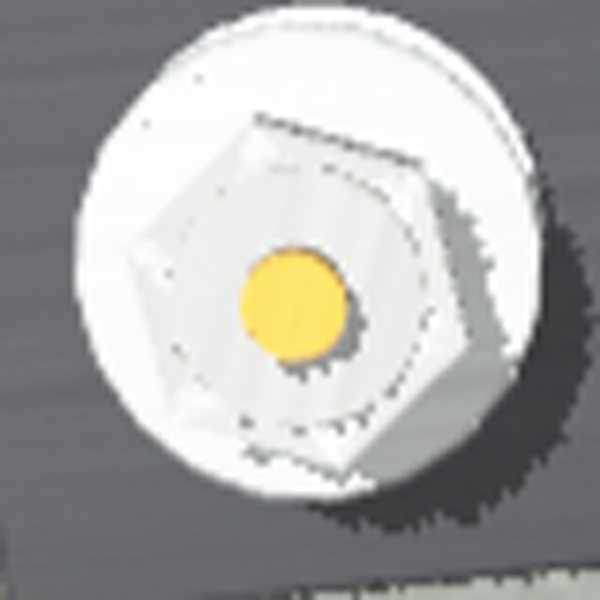

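```bash
python3 - <<'E'
from h import *
p=np.load('w1.npy',allow_pickle=True).item()
V=np.array([plane(p,x/7.5+262,y/7.5+124,124)[:2] for x,y in((255,115),(425,165),(467,342),(345,475),(182,428),(128,250))])
print(V.mean(0),np.linalg.norm(V-V.mean(0),axis=1))
d=np.roll(V,-1,0)-V;print(np.degrees(np.arctan2(d[:,1],d[:,0]))%60,np.linalg.norm(d,axis=1))
s=state();print(R.from_quat(s['orientation']).as_matrix().round(3))
E
```

```text
[598.25535081 176.3758494 ] [21.32904965 20.93961777 20.14781849 21.42329252 20.74565326 20.70806028]
[37.69335219 37.47463573 41.16419098 37.60029781 39.72491754 39.43556433] [20.35638608 20.87821843 21.20681535 19.97322425 21.50179386 21.38214827]
[[ 0.914  0.405 -0.002]
 [ 0.405 -0.914  0.001]
 [-0.001 -0.001 -1.   ]]
```

Request:
send_rows(moves="0 0 -1 0 0 0 93;0 0 -1 0 0 0 93;0 0 -1 0 0 0 93;0 0 -1 0 0 0 93;0 0 -1 0 0 0 93")

```text
t: 2.65
eef_pos: [569.1, 146.2, 299.1]
orientation: [0.91, 0.414, -0.0, -0.0]
contact_force: [-0.3, -0.6, 0.2]
finger_gap: 92.9
grip_force: 0.0
```

Request:
send_rows(moves="0 0 -1 0 0 0 93;0 0 -1 0 0 0 93;0 0 -1 0 0 0 93;0 0 -1 0 0 0 93;0 0 -1 0 0 0 93")

```text
t: 3.07
eef_pos: [569.1, 146.1, 299.1]
orientation: [0.799, 0.601, -0.0, -0.0]
contact_force: [-0.7, -0.6, 0.2]
finger_gap: 93.3
grip_force: 0.0
```

Request:
send_rows(moves="0 0 -1 0 0 1 93;0 0 -1 0 0 1 93;0 0 -1 0 0 1 93;0 0 -1 0 0 1 93;0 0 -1 0 0 0 93")

```text
t: 3.48
eef_pos: [567.5, 145.7, 193.7]
orientation: [0.65, 0.76, -0.003, -0.002]
contact_force: [0.2, -0.8, 0.2]
finger_gap: 93.0
grip_force: 0.0
```

```bash
python3 - <<'E'
from h import *
a=np.radians(98.8);q=R.from_matrix(np.array([[np.cos(a),np.sin(a),0],[np.sin(a),-np.cos(a),0],[0,0,-1.]])).as_quat()
print(state()['eef_pos'],delta((598.3,176.5,94),q))
E
```

```text
[567.49123235 145.73081968 193.68604762] (array([-0.07643551,  0.00432125,  0.03047729]), array([1.02546991, 1.4354288 , 3.97757775]))
```

Request:
send_rows(moves="0 0 0 0.5 0.7 0 80;0 0 0 0.5 0.7 0 80;0 0 0 0 0 1 75;0 0 0 0 0 1 75;0 0 0 0 0 0 75")

```text
t: 3.9
eef_pos: [598.2, 175.9, 144.0]
orientation: [0.651, 0.759, -0.003, -0.002]
contact_force: [-0.4, -0.1, -1.2]
finger_gap: 75.0
grip_force: 0.0
```

```bash
python3 - <<'E'
from h import *
a=np.radians(98.8);q=R.from_matrix(np.array([[np.cos(a),np.sin(a),0],[np.sin(a),-np.cos(a),0],[0,0,-1.]])).as_quat()
p=camera_params('wrist');im=get_image('wrist');cv2.imwrite('pics/w2.png',im[:,:,::-1])
print(state()['eef_pos'],delta((598.3,176.5,94),q))
h=cv2.cvtColor(im,cv2.COLOR_RGB2HSV);m=cv2.inRange(h,(12,110,110),(35,255,255));n,l,st,c=cv2.connectedComponentsWithStats(m)
e=proj(p,(598.3,176.5,136));print(e)
for i in range(1,n):
    if st[i,4]>100:print(st[i],c[i],plane(p,*c[i],136))
E
```

```text
[598.81080035 175.86797957 146.85796403] (array([-0.05393327,  0.00538442, -0.0183278 ]), array([ 0.02908433, -0.00641833,  2.11435864]))
(np.float64(317.7840227589752), np.float64(264.8959156485991))
[307 248  22  26 469] [317.5565032  260.87420043] [597.8485578  178.65822775 136.        ]
[533 342  26  78 650] [549.79076923 383.73384615] [737.73213583 127.00313637 136.        ]
[ 73 350  18  70 428] [ 78.20327103 387.61214953] [475.06830042  83.39789977 136.        ]
[ 429  447   80   30 1141] [476.30937774 457.73006135] [709.22178699  72.21534514 136.        ]
[514 448  34  11 167] [533.46706587 451.16167665] [741.22286907  81.94337067 136.        ]
```

Request:
send_rows(moves="0 0 0 0.07 0 0.7 75;0 0 0 0 0 0.7 60;0 0 0 0 0 0.7 50;0 0 0 0 0 0 34;0 0 0 0 0 0 30", newtons=40)

```text
t: 4.37
eef_pos: [599.9, 177.8, 98.1]
orientation: [0.651, 0.759, 0.0, 0.0]
contact_force: [-0.8, 0.3, 1.2]
finger_gap: 52.7
grip_force: 0.0
```

Request:
send_rows(moves="0 0 0 0 0 0 30;0 0 0 0 0 0 30;0 0 0 0 0 0 30")

```text
t: 4.62
eef_pos: [600.3, 178.1, 98.5]
orientation: [0.651, 0.759, 0.001, 0.001]
contact_force: [0.6, 0.1, 0.7]
finger_gap: 33.0
grip_force: 0.0
```

```bash
python3 -c "
from h import *
s=state();print(s['eef_pos'],s['finger_gap'],s['grip_force'],s['contact_force'],s['ft_torque'],R.from_quat(s['orientation']).as_matrix().round(3))"
```

```text
[600.33689489 178.07192555  98.49177136] 33.01835854505866 0.0 [0.58401198 0.05302852 0.6718646 ] [ 0.00267382 -0.0754003  -0.01115579] [[-0.151  0.988  0.002]
 [ 0.988  0.151  0.   ]
 [ 0.     0.002 -1.   ]]
```

Request:
send_rows(moves="0 0 0 0 0 0 30;0 0 0 0 0 0 30")

```text
t: 4.78
eef_pos: [599.9, 178.0, 97.5]
orientation: [0.651, 0.759, 0.0, 0.0]
contact_force: [-0.2, -0.1, 0.1]
finger_gap: 30.2
grip_force: 0.0
```

```bash
python3 -c "
from h import *
im=get_image('wrist');cv2.imwrite('pics/w3.png',im[:,:,::-1])
s=state();print(s['eef_pos'],s['finger_gap'],s['grip_force'],s['contact_force'],s['ft_torque'])"
```

```text
[599.89737202 177.99431174  97.28292618] 30.011090688850377 0.0 [0.47505687 0.50035794 0.22290967] [ 0.00286455 -0.06924583  0.0165576 ]
```

View pics/w3.png

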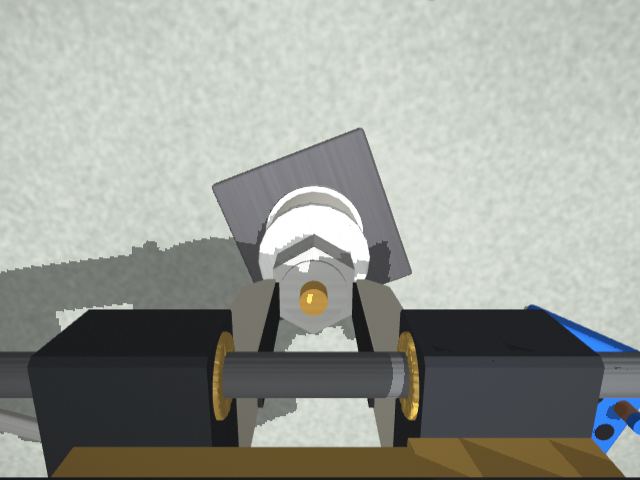

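```bash
python3 -c "
from h import *
p=camera_params('wrist');s=state();T=s['eef_pos'];r=R.from_quat(s['orientation'])
for d in (0,19,30):
  print(d,[proj(p,T+r.apply([0,y,-d])) for y in(-15,0,15)])
print(plane(p,313,298,136),proj(p,(598.3,177,136)))
for u,v in((313,332),(313,262),(275,280),(353,280)):print(plane(p,u,v,124))
print(s['joints'])
"
```

```text
0 [(np.float64(287.76433072850637), np.float64(271.1008866589193)), (np.float64(317.50530851052116), np.float64(271.0625757606832)), (np.float64(347.2446199803738), np.float64(271.0242670089104))]
19 [(np.float64(285.22325471796546), np.float64(284.6449375368563)), (np.float64(317.72510603616354), np.float64(284.6026556623045)), (np.float64(350.2249673230543), np.float64(284.5603763765978))]
30 [(np.float64(283.52422442651323), np.float64(293.7008463782785)), (np.float64(317.8720678082531), np.float64(293.6558701184887)), (np.float64(352.21768869286745), np.float64(293.6108967689138))]
[597.58134545 179.26941308 136.        ] (np.float64(313.8931129933086), np.float64(303.2472301083659))
[600.75239409 157.84362531 124.        ]
[595.76702579 190.96552807 124.        ]
[580.43667556 180.21459638 124.        ]
[614.4533989  185.37105901 124.        ]
[2.47668108e-01 4.30132029e-02 1.65267456e+00 5.73572581e-06
 1.44552187e+00 9.57095964e-02]
```

Request:
send_rows(moves="0 0 0 0 0 0 10;0 0 0 0 0 0 10;0 0 0 0 0 0 10", newtons=40)

```text
t: 5.08
eef_pos: [599.8, 178.0, 97.0]
orientation: [0.651, 0.759, 0.0, 0.0]
contact_force: [-0.1, -0.1, -0.7]
finger_gap: 14.7
grip_force: 0.0
```

```bash
python3 -c "
from h import *
im=get_image('wrist');cv2.imwrite('pics/w4.png',im[200:420,200:430,::-1])
s=state();print(s['eef_pos'],s['finger_gap'],s['grip_force'],s['contact_force'],s['ft_torque'])"
```

```text
[599.77424135 177.95844145  96.94216916] 12.33334528330408 0.0 [-0.23989058 -0.17597874  0.21955213] [ 0.00783409 -0.12507425  0.03046607]
```

View pics/w4.png

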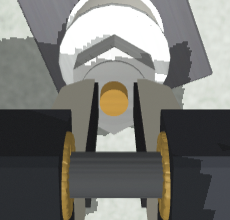

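```bash
python3 -c "
from h import *
s=camera_params('side');S=state();T=S['eef_pos'];print(S['finger_gap'],S['grip_force'])
im=get_image('side')[:,:,::-1].copy();cv2.imwrite('pics/s5full.png',im)
print(proj(s,T),proj(s,(598.3,177,136)),proj(s,(598.3,177,124)),proj(s,(598.3,177,78)))
x0,y0=310,235
c=cv2.resize(im[y0:y0+135,x0:x0+110],None,fx=4.4,fy=4.4,interpolation=cv2.INTER_CUBIC)
cv2.imwrite('pics/s5.png',c)"
```

```text
12.33334528330408 0.0
(np.float64(364.84124302220323), np.float64(309.47435794809365)) (np.float64(366.2881474351482), np.float64(294.569506593223)) (np.float64(365.89122048366306), np.float64(299.0444159245329)) (np.float64(364.41742466663425), np.float64(315.65982243545943))
```

View pics/s5.png

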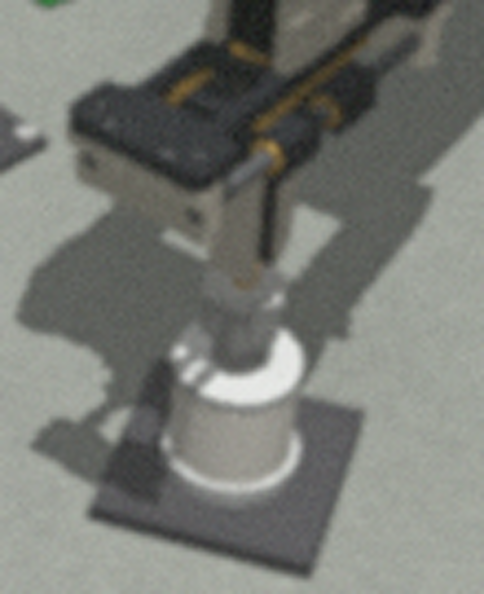

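The side crop shows the fingertips at about (366,297), z ≈ 128. They are just above the nut, astride the stub, so the real tips sit about 30 mm higher than the reported TCP. The wrist view agrees. I'll open, go about 30 mm lower and grip again.

Request:
send_rows(moves="0 0 0 0 0 0 70;0 0 0 0 0 0 70;0 0 0 0 0 0 70;0 0 0 0 0 0 70;0 0 0 0 0 0 70")

```text
t: 5.6
eef_pos: [599.8, 177.9, 97.0]
orientation: [0.651, 0.759, -0.0, 0.0]
contact_force: [-0.5, 0.1, 0.3]
finger_gap: 39.7
grip_force: 0.0
```

Request:
send_rows(moves="0 0 0 0 0 0 70;0 0 0 0 0 0.3 60;0 0 0 0 0 0.3 60;0 0 0 0 0 0 60")

```text
t: 5.93
eef_pos: [598.9, 177.8, 79.6]
orientation: [0.651, 0.759, -0.001, -0.001]
contact_force: [-0.1, 0.0, -0.7]
finger_gap: 59.6
grip_force: 0.0
```

```bash
python3 -c "
from h import *
print(robot.grip_depth)
s=state();print(s['eef_pos'],s['finger_gap'],s['contact_force'])
c=camera_params('side');im=get_image('side')[:,:,::-1].copy();cv2.imwrite('pics/s6full.png',im)
"
```

```text
18.8
[598.9386595  177.7577283   79.62461886] 59.61874440503155 [-0.13933269  0.03489143 -0.73977923]
```

Request:
send_rows(moves="0 0 0 0 0 0.3 50;0 0 0 0 0 0.3 45;0 0 0 0 0 0 30;0 0 0 0 0 0 30;0 0 0 0 0 0 30", newtons=40)

```text
t: 6.4
eef_pos: [599.0, 177.8, 66.5]
orientation: [0.651, 0.759, -0.001, -0.001]
contact_force: [-5.7, -1.3, -5.6]
finger_gap: 35.6
grip_force: 40.0
```

Request:
send_rows(moves="0 0 0 0 0 0 20;0 0 0 0 0 0 20;0 0 0 0 0 0 20")

```text
t: 6.65
eef_pos: [599.0, 177.8, 66.4]
orientation: [0.651, 0.759, -0.001, -0.001]
contact_force: [-6.1, -0.7, -4.7]
finger_gap: 35.4
grip_force: 40.0
```

Gripped on the flats: 35.5 mm opening, 40 N. Turning clockwise (+z of the tool).

Request:
send_rows(moves="0 0 0.5 0 0 0 20;0 0 1 0 0 0 20;0 0 1 0 0 0 20;0 0 1 0 0 0 20;0 0 1 0 0 0 20")

```text
t: 7.07
eef_pos: [599.6, 177.8, 66.5]
orientation: [0.788, 0.615, -0.0, -0.0]
contact_force: [0.9, -0.7, -6.9]
finger_gap: 35.4
grip_force: 40.0
```

Request:
send_rows(moves="0 0 1 0 0 0 20;0 0 1 0 0 0 20;0 0 1 0 0 0 20;0 0 1 0 0 0 20;0 0 1 0 0 0 20")

```text
t: 7.48
eef_pos: [600.1, 177.5, 66.5]
orientation: [0.903, 0.43, 0.0, 0.001]
contact_force: [4.8, -3.0, -8.0]
finger_gap: 35.9
grip_force: 40.0
```

```bash
python3 -c "
from h import *
s=state();r=R.from_quat(s['orientation']).as_matrix();print(s['eef_pos'],s['finger_gap'],s['contact_force'],s['ft_torque'],np.degrees(np.arctan2(r[1,0],r[0,0])),s['joints'][5])
"
```

```text
[600.1342124  177.45013745  66.48841478] 35.91511245419552 [ 4.84142345 -2.99144523 -7.96649901] [-0.72887985 -1.15661926  0.15558936] 50.95983151886183 0.9288628848773391
```

Request:
send_rows(moves="0 0 1 0 0 0 20;0 0 1 0 0 0 20;0 0 0.5 0 0 0 20")

```text
t: 7.73
eef_pos: [600.4, 177.2, 66.5]
orientation: [0.944, 0.329, 0.0, 0.001]
contact_force: [6.1, -5.0, -8.1]
finger_gap: 35.5
grip_force: 40.0
```

```bash
cat > st.py <<'E'
from h import *
s=state();r=R.from_quat(s['orientation']).as_matrix();print(s['eef_pos'].round(1),s['finger_gap'],s['grip_force'],s['contact_force'].round(1),s['ft_torque'].round(3),np.degrees(np.arctan2(r[1,0],r[0,0])),s['joints'].round(2))
E
python3 st.py
```

```text
[600.4 177.2  66.5] 35.505334618537965 39.9575275182724 [ 6.1 -5.  -8.1] [-0.988 -1.419  0.167] 38.40393913795409 [ 0.25  0.06  1.68 -0.    1.39  1.15]
```

Request:
send_rows(moves="0 0 0.7 0 0 0 20;0 0 0.7 0 0 0 20")

```text
t: 7.9
eef_pos: [600.5, 177.1, 66.5]
orientation: [0.962, 0.272, 0.0, 0.001]
contact_force: [11.4, -1.5, -7.7]
finger_gap: 35.6
grip_force: 40.4
```

```bash
python3 st.py
```

```text
[600.5 177.1  66.5] 35.55087991956873 40.40111303329468 [11.4 -1.5 -7.7] [-0.343 -2.046  1.16 ] 31.544592813030064 [ 0.25  0.06  1.68 -0.    1.39  1.27]
```

Request:
send_rows(moves="0 0 0.7 0 0 0 20;0 0 0.7 0 0 0 20")

```text
t: 8.07
eef_pos: [601.0, 177.5, 66.9]
orientation: [0.977, 0.213, 0.001, 0.001]
contact_force: [17.9, 0.6, -11.9]
finger_gap: 36.7
grip_force: 42.4
```

```bash
python3 st.py
```

```text
[601.  177.5  66.9] 36.7033987900479 42.44243153370917 [ 17.9   0.6 -11.9] [ 0.038 -3.136  1.675] 24.59886237263708 [ 0.25  0.06  1.68 -0.    1.39  1.39]
```

The torque rose from 0.16 to 1.7 N m, so the nut is at its stop. Releasing and lifting straight up.

Request:
send_rows(moves="0 0 0 0 0 0 65;0 0 0 0 0 0 65;0 0 0 0 0 0 65;0 0 0 0 0 0 65;0 0 0 0 0 0 65")

```text
t: 8.48
eef_pos: [599.8, 178.0, 67.1]
orientation: [0.977, 0.214, 0.0, -0.0]
contact_force: [-0.4, -0.8, 0.6]
finger_gap: 63.2
grip_force: 0.0
```

Request:
send_rows(moves="0 0 0 0 0 -1 65;0 0 0 0 0 -1 65;0 0 0 0 0 -1 65;0 0 0 0 0 -1 65;0 0 0 0 0 -1 65")

```text
t: 8.9
eef_pos: [599.6, 177.9, 193.3]
orientation: [0.977, 0.214, 0.0, -0.0]
contact_force: [0.1, -0.2, -0.7]
finger_gap: 65.1
grip_force: 0.0
```

Request:
send_rows(moves="0 0 0 0 0 -1 65;0 0 0 0 0 -1 65;0 0 0 0 0 -1 65;0 0 0 0 0 -0.5 65;0 0 0 0 0 0 65")

```text
t: 9.32
eef_pos: [600.4, 178.2, 282.5]
orientation: [0.977, 0.214, 0.002, -0.0]
contact_force: [-0.6, 0.2, 1.1]
finger_gap: 65.2
grip_force: 0.0
```

```bash
python3 - <<'E'
from h import *
exec(open('st.py').read())
p=camera_params('wrist');im=get_image('wrist');cv2.imwrite('pics/w7.png',im[:,:,::-1]);np.save('w7.npy',p,allow_pickle=True)
# valve yaw & features in original top image, coarse
a=cv2.imread('pics/top0.png')
c=a[200:280,320:395];g=cv2.cvtColor(c,cv2.COLOR_BGR2GRAY);h=cv2.cvtColor(c,cv2.COLOR_BGR2HSV)
m=((g>200)).astype(np.uint8);cs,_=cv2.findContours(m,0,2);k=max(cs,key=cv2.contourArea);print(cv2.minAreaRect(k),[ (x[0]+[320,200]).tolist() for x in cv2.approxPolyDP(k,3,True)])
for X in((570,-155,60),(633,-156,145)):print(proj(p,X))
E
```

```text
[600.4 178.2 282.5] 65.23909153152597 0.0 [-0.6  0.2  1.1] [ 0.036 -0.037  0.028] 24.720684986358254 [ 0.25 -0.    1.4   0.    1.74  1.39]
((56.0, 58.0), (0.0, 0.0), 0.0) [[376, 258]]
(np.float64(579.4746748271245), np.float64(347.5463894414867))
(np.float64(678.1302639126252), np.float64(337.0659036642814))
```

The nut is done. Next I rotate so the tool closes along the valve's x, then travel over the valve.

Request:
send_rows(moves="0 0 -1 0 0 0 65;0 0 -1 0 0 0 65;0 0 -1 0 0 0 65;0 0 -1 0 0 0 65;0 0 -1 0 0 0 65")

```text
t: 9.78
eef_pos: [599.4, 177.9, 276.9]
orientation: [0.906, 0.422, -0.001, -0.0]
contact_force: [-0.5, 0.4, -0.3]
finger_gap: 65.1
grip_force: 0.0
```

Request:
send_rows(moves="0 0 -1 0 0 0 65;0 0 -1 0 0 0 65;0 0 -1 0 0 0 65;0 0 -1 0 0 0 65;0 0 -1 0 0 0 65")

```text
t: 10.2
eef_pos: [599.4, 177.9, 276.9]
orientation: [0.794, 0.608, -0.001, -0.001]
contact_force: [-1.0, 0.4, -0.4]
finger_gap: 64.8
grip_force: 0.0
```

Request:
send_rows(moves="0 0 -1 -1 0 0 65;0 0 -1 -1 0 0 65;0 0 -1 -1 0 0 65;0 0 0 -1 0 0 65;0 0 0 -1 0 0 65")

```text
t: 10.62
eef_pos: [585.5, 53.3, 277.2]
orientation: [0.709, 0.706, -0.001, -0.001]
contact_force: [0.5, -0.2, -0.1]
finger_gap: 65.0
grip_force: 0.0
```

Request:
send_rows(moves="0 0 0 -1 -0.2 0 65;0 0 0 -1 -0.2 0 65;0 0 0 -1 -0.2 0 65;0 0 0 -1 0 0 65;0 0 0 -1 0 0 65")

```text
t: 11.03
eef_pos: [569.8, -71.7, 277.2]
orientation: [0.709, 0.705, -0.001, -0.001]
contact_force: [0.1, 0.3, -0.8]
finger_gap: 64.8
grip_force: 0.0
```

Request:
send_rows(moves="0 0 0 -1 0 0 65;0 0 0 -1 0 0 65;0 0 0 -0.5 0 0 65;0 0 0 0 0 0 65;0 0 0 0 0 0 65")

```text
t: 11.45
eef_pos: [570.0, -133.0, 278.1]
orientation: [0.709, 0.705, -0.0, -0.001]
contact_force: [1.4, 0.9, 0.4]
finger_gap: 64.7
grip_force: 0.0
```

```bash
python3 - <<'E'
exec(open('st.py').read())
p=camera_params('wrist');im=get_image('wrist');cv2.imwrite('pics/w8.png',im[:,:,::-1]);np.save('w8.npy',p,allow_pickle=True)
for X in((570,-155,60),(633,-156,145),(570,-185,119)):print(proj(p,X))
E
```

```text
[ 570.  -133.   278.1] 64.7292208491906 0.0 [1.4 0.9 0.4] [-0.021 -0.106 -0.042] 89.65224135186695 [-0.27 -0.09  1.49  0.    1.74 -0.27]
(np.float64(316.95949665476496), np.float64(220.6835095002604))
(np.float64(394.2923758001082), np.float64(243.64824902762442))
(np.float64(317.33848551885575), np.float64(267.658755869538))
```

View pics/w8.png

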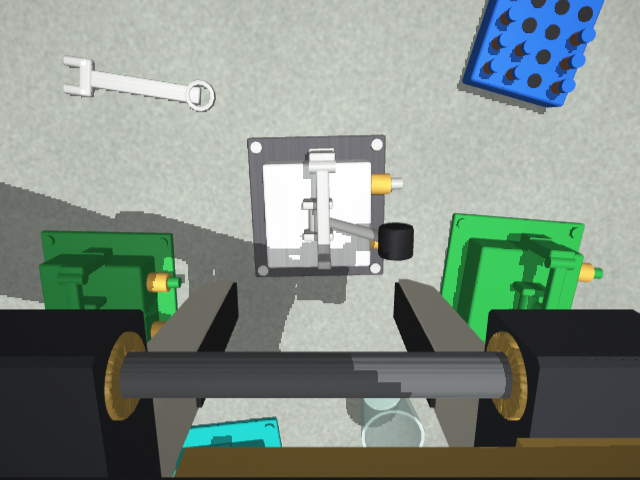

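The wrist view shows the valve's plate screws at (256,147), (377,145), (263,270) and (375,268), the drum at (396,241), the hinge bracket at (322,158), and the tab near (323,258). Now I'll compute the valve frame from the screws and the drum.

```bash
python3 - <<'E'
from h import *
p=np.load('w8.npy',allow_pickle=True).item();t=camera_params('top');sd=camera_params('side')
w=cv2.imread('pics/w8.png')
def blob(im,c,r,thr):
    x0,y0=c[0]-r,c[1]-r;m=(im[y0:y0+2*r,x0:x0+2*r].max(2)<thr).astype(np.uint8)
    n,l,st,ce=cv2.connectedComponentsWithStats(m);i=1+np.argmax(st[1:,4]);return ce[i]+[x0,y0],st[i]
g=blob(w,(396,241),28,50);gt=blob(cv2.imread('pics/top0.png'),(360,210),9,60);gs=blob(cv2.imread('pics/side0.png'),(256,227),12,60)
print(g,gt,gs)
print('drum',tri((p,*g[0]),(t,*gt[0]),(sd,*gs[0])),tri((p,*g[0]),(sd,*gs[0])))
S=np.array([plane(p,u,v,8) for u,v in((256,147),(377,145),(263,270),(375,268))]);print(S.round(1),S.mean(0))
for a,b in((0,1),(2,3)):d=S[b]-S[a];print(np.degrees(np.arctan2(d[1],d[0])),np.hypot(*d[:2]))
for a,b in((2,0),(3,1)):d=S[b]-S[a];print(np.degrees(np.arctan2(d[1],d[0]))-90,np.hypot(*d[:2]))
# plate edges on mask dark
print('tab px->',plane(p,323,258,119),'hingebracket',plane(p,322,158,95))
# gray profile down column through the bar and tab
gr=cv2.cvtColor(w,cv2.COLOR_BGR2GRAY)
for v in range(236,276,3):print(v,gr[v,306:344:2])
E
```

```text
(array([395.06370876, 240.42662116]), array([ 10,  10,  35,  37, 879], dtype=int32)) (array([358.51456311, 209.87378641]), array([  3,   4,  10,  12, 103], dtype=int32)) (array([256.3 , 225.98]), array([  6,   6,  13,  11, 100], dtype=int32))
drum (array([ 632.89861785, -152.20196685,  149.9211724 ]), [np.float64(0.3789194743058175), np.float64(1.0031246349341314), np.float64(1.3791372470927323)]) (array([ 633.22652604, -152.62261971,  149.90670223]), [np.float64(0.8750946831375624), np.float64(0.875094683137504)])
[[ 504.4  -84.2    8. ]
 [ 635.6  -83.     8. ]
 [ 506.7 -224.9    8. ]
 [ 637.4 -223.3    8. ]] [ 571.03292303 -153.84148231    8.        ]
0.515690885461084 131.20169200783397
0.681564939369619 130.72389818798146
0.907215291647816 140.73461863170274
0.7130045594180672 140.35371361282475
tab px-> [ 575.08409634 -176.00213751  119.        ] hingebracket [574.81735408 -90.16713683  95.        ]
236 [245 246 246 246 156 154 222 241 243 240 240 228 249 220 254 253 253 253
 253]
239 [234 235 235 234 143 142 220 241 243 240 240 229 200 213 254 253 253 253
 253]
242 [199 203 219
[... 219 characters left out ...]
213 214
 210]
251 [181 181 180 179 177 177 137 150 152 149 145 139 152 174 181 176 174 173
 170]
254 [180 180 180 180 175 178 111  99  98  97  99  97 136 175 181 176 173 172
 171]
257 [180 179 179 180 175 177  91  90  91  90  92  92 134 173 180 176 173 172
 171]
260 [180 179 178 180 174 176  92  89  89  88  92  92  95 172 179 176 172 171
 170]
263 [180 177 177 179 174 176 129 153 155 151 150 154 123 172 178 175 171 171
 171]
266 [167 165 162 140 139 138 127 150 146 150 146 141 123 109 109 105  94  92
  90]
269 [63 63 65 64 65 64 71 80 79 85 85 84 69 65 63 63 65 62 64]
272 [63 62 64 62 64 64 64 65 63 65 64 63 64 64 63 61 64 63 64]
275 [59 58 58 58 66 68 69 70 67 68 70 70 77 77 77 77 74 72 90]
```

Request:
send_rows(moves="0 1 0 0 0 0 50;0 1 0 0 0 0 45;0 1 0 0 0 0 40;0 1 0 0 0 0 40;0 1 0 0 0 0 40")

```text
t: 11.92
eef_pos: [570.5, -131.8, 280.0]
orientation: [0.691, 0.689, 0.155, -0.154]
contact_force: [0.1, 0.1, -0.1]
finger_gap: 41.0
grip_force: 0.0
```

Request:
send_rows(moves="0 1 0 0 0 0 40;0 1 0 0 0 0 40;0 1 0 0 0 0 40;0 1 0 0 0 0 40;0 0 0 0 0 0 40")

```text
t: 12.33
eef_pos: [569.9, -133.0, 276.5]
orientation: [0.655, 0.65, 0.272, -0.274]
contact_force: [-0.8, -0.2, -1.2]
finger_gap: 40.0
grip_force: 0.0
```

```bash
cat >> h.py <<'E'
YAW=np.radians(.7);O=np.array([571.1,-153.7,0]);RV=R.from_euler('z',YAW)
def V(*x): return O+RV.apply(x)
def quat(th): # tilt th(deg) about tool y from down; tool y = valve x
    c,s=np.cos(np.radians(th)),np.sin(np.radians(th))
    M=np.array([[0,1,0],[c,0,s],[s,0,-c]],float);return (RV*R.from_matrix(M)).as_quat()
E
python3 - <<'E'
from h import *
exec(open('st.py').read());print(r.round(3))
p8=np.load('w8.npy',allow_pickle=True).item()
T=np.array([570,-133,278.1]);r8=R.from_quat([0.709,0.705,0,-.001])
for d in(0,10,20,30,40):print(d,np.round(proj(p8,T+r8.apply([7.5,-32.4,-d])),1),np.round(proj(p8,T+r8.apply([7.5,32.4,-d])),1))
q=quat(45);off=31
for back in (60,0):
    tip=V(5,-30,108)+R.from_quat(q).apply([0,0,10-back]);print(back,tip,delta(tip+R.from_quat(q).apply([0,0,off]),q))
E
```

```text
[ 569.9 -133.   276.5] 39.986167852764986 0.0 [-0.8 -0.2 -1.2] [-0.379 -0.037 -0.023] 89.37287590227359 [-0.62  0.13  1.43  0.69  2.   -0.45]
[[ 0.008  1.     0.001]
 [ 0.702 -0.006  0.712]
 [ 0.712 -0.005 -0.702]]
0 [252.9 256.7] [382.6 256.5]
10 [250.  262.9] [385.8 262.7]
20 [246.8 269.8] [389.3 269.5]
30 [243.2 277.3] [393.2 277.1]
40 [239.2 285.7] [397.5 285.4]
60 [ 576.89807308 -218.98937656  143.35533906] (array([ 0.10780499, -0.0875222 , -0.18666336]), array([-6.21521863,  0.31408669,  2.52401799]))
0 [ 576.37974963 -176.56613599  100.92893219] (array([ 0.10780499, -0.0875222 , -0.18666336]), array([-6.23373187,  0.29165891,  4.92384179]))
```

Request:
send_rows(moves="0 0 -0.2 -1 0 0 40;0 0 0 -1 0.1 0 40;0 0 0 -1 0.1 0 40;0 0 0 -1 0.1 0 40;0 0 0 -1 0 0 40")

```text
t: 12.75
eef_pos: [579.7, -220.9, 190.5]
orientation: [0.649, 0.658, 0.272, -0.267]
contact_force: [0.1, 1.2, 0.1]
finger_gap: 40.0
grip_force: 0.0
```

Request:
send_rows(moves="0 0 0 -1 0 0 40;0 0 0 -0.23 0 0.6 40;0 0 0 0 0 1 40;0 0 0 0 0 1 40;0 0 0 0 0 0 40")

```text
t: 13.17
eef_pos: [579.0, -193.1, 120.4]
orientation: [0.649, 0.658, 0.272, -0.269]
contact_force: [0.0, 0.2, -0.6]
finger_gap: 40.0
grip_force: 0.0
```

```bash
python3 - <<'E'
from h import *
exec(open('st.py').read())
q=quat(45);print(delta(V(5,-30,108)+R.from_quat(q).apply([0,0,10+33]),q))
p=camera_params('wrist');im=get_image('wrist')[:,:,::-1].copy()
T=s['eef_pos'];rr=R.from_quat(s['orientation'])
print('tip mid',proj(p,T+rr.apply([0,0,-33])),'tab',proj(p,V(5,-30,119)),proj(p,V(5,-30,108)),'drum',proj(p,V(62,0,151)))
u,v=map(int,proj(p,V(5,-30,108)))
cv2.imwrite('pics/w9.png',im);cv2.circle(im,(u,v),3,(0,0,255),-1);cv2.imwrite('pics/w9a.png',im)
E
```

```text
[ 579.  -193.1  120.4] 40.00834923247339 0.0 [ 0.   0.2 -0.6] [-0.371 -0.046 -0.04 ] 91.07876894572945 [-0.68  0.3   1.49  0.61  1.85 -0.67]
(array([ 0.08639329, -0.00675794,  0.05351079]), array([-0.08310657, -0.11531903,  2.3394167 ]))
tip mid (np.float64(317.84861197964784), np.float64(295.5919433324757)) tab (np.float64(312.5643776545867), np.float64(254.97672209886306)) (np.float64(312.4920826762885), np.float64(264.5837250204221)) drum (np.float64(429.42296112094994), np.float64(170.15431441578858))
```

View pics/w9a.png

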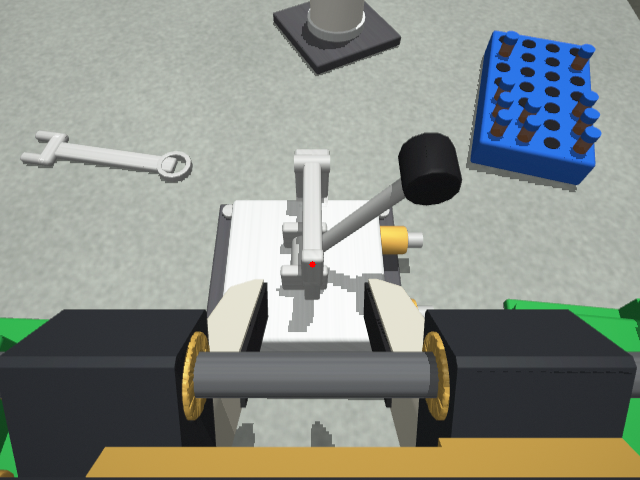

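The wrist view shows the red mark (312,264) on the tab, midway between the open fingers at (265,283) and (368,283). The drum at (430,170) is clear to the rear. I'll advance and pinch.

Request:
send_rows(moves="0 0 0 -0.05 -0.1 0.8 40;0 0 0 0 0 0.8 40;0 0 0 0 0 0.7 30;0 0 0 0 0 0 10;0 0 0 0 0 0 6", newtons=25)

```text
t: 13.63
eef_pos: [577.7, -157.2, 82.9]
orientation: [0.649, 0.658, 0.273, -0.267]
contact_force: [0.1, -0.0, 1.3]
finger_gap: 24.3
grip_force: 0.0
```

Request:
send_rows(moves="0 0 0 0 0 0 6;0 0 0 0 0 0 6;0 0 0 0 0 0 6;0 0 0 0 0 0 6;0 0 0 0 0 0 6")

```text
t: 14.05
eef_pos: [577.6, -158.3, 83.0]
orientation: [0.649, 0.657, 0.274, -0.267]
contact_force: [-3.5, -3.4, 5.7]
finger_gap: 11.0
grip_force: 25.0
```

```bash
python3 - <<'E'
from h import *
exec(open('st.py').read())
# pivot point currently between pads relative: catch swing waypoints for TCP with fixed tilt
q=R.from_quat(s['orientation']);T=s['eef_pos']
def tab(f): return V(5,55-85*np.cos(f)+18*np.sin(f),90+18*np.cos(f)+85*np.sin(f))
prev=0
for f in np.arange(.15,2.01,.15):
    print(round(f,2),(q.inv().apply(tab(f)-tab(prev))/25).round(2));prev=f
E
```

```text
[ 577.6 -158.3   83. ] 11.013677148891876 25.03495216369629 [-3.5 -3.4  5.7] [0.045 0.373 0.431] 91.15766772009542 [-0.64  0.28  1.57  0.62  1.77 -0.68]
0.15 [ 0.46  0.01 -0.25]
0.3 [ 0.49  0.01 -0.18]
0.45 [ 0.51  0.   -0.1 ]
0.6 [ 0.52  0.   -0.03]
0.75 [0.52 0.   0.05]
0.9 [0.5  0.   0.13]
1.05 [0.48 0.   0.2 ]
1.2 [ 0.44 -0.    0.27]
1.35 [ 0.4  -0.    0.33]
1.5 [ 0.34 -0.    0.39]
1.65 [ 0.28 -0.    0.44]
1.8 [ 0.21 -0.01  0.47]
1.95 [ 0.14 -0.01  0.5 ]
```

Pinched at 11 mm. Swinging along the arc.

Request:
send_rows(moves="0 0 0 0.46 0 -0.25 6;0 0 0 0.49 0 -0.18 6;0 0 0 0.51 0 -0.1 6")

```text
t: 14.3
eef_pos: [577.0, -141.0, 117.9]
orientation: [0.649, 0.657, 0.274, -0.267]
contact_force: [1.0, 3.7, -6.0]
finger_gap: 11.0
grip_force: 25.0
```

Request:
send_rows(moves="0 0 0 0.52 0 -0.03 6;0 0 0 0.52 0 0.05 6;0 0 0 0.5 0 0.13 6")

```text
t: 14.55
eef_pos: [576.5, -110.4, 143.1]
orientation: [0.649, 0.658, 0.274, -0.267]
contact_force: [0.5, -1.8, 0.4]
finger_gap: 11.2
grip_force: 25.0
```

Request:
send_rows(moves="0 0 0 0.48 0 0.2 6;0 0 0 0.44 0 0.27 6;0 0 0 0.4 0 0.33 6")

```text
t: 14.8
eef_pos: [576.0, -72.3, 152.2]
orientation: [0.649, 0.658, 0.274, -0.267]
contact_force: [-0.9, -1.9, 2.6]
finger_gap: 11.0
grip_force: 25.0
```

```bash
python3 st.py
```

```text
[576.  -72.3 152.2] 11.04507025260021 25.018108785152435 [-0.9 -1.9  2.6] [-0.295  0.052  0.19 ] 91.21879321986592 [-0.54  0.13  1.63  0.67  1.79 -0.54]
```

Request:
send_rows(moves="0 0 0 0.34 0 0.39 6;0 0 0 0.28 0 0.44 6;0 0 0 0.21 0 0.47 6;0 0 0 0.14 0 0.5 6;0 0 0 0 0 0 6")

```text
t: 15.22
eef_pos: [575.1, -21.5, 136.4]
orientation: [0.648, 0.658, 0.274, -0.269]
contact_force: [-0.8, 2.4, 5.2]
finger_gap: 11.5
grip_force: 25.0
```

```bash
python3 - <<'E'
from h import *
exec(open('st.py').read())
c0=np.array([577.6,-158.3,83.0]);D=RV.inv().apply(s['eef_pos']-c0)
print(D,[ (f,55-85*np.cos(f)+18*np.sin(f)+30,18*np.cos(f)+85*np.sin(f)-18) for f in(1.5,1.8,1.95)])
im=get_image('side');cv2.imwrite('pics/s10.png',im[:,:,::-1])
E
```

```text
[575.1 -21.5 136.4] 11.546056909949046 25.039037900623953 [-0.8  2.4  5.2] [0.477 0.017 0.235] 91.24577118498505 [-0.47  0.1   1.7   0.69  1.73 -0.51]
[ -0.84905124 136.81747561  53.41049372] [(1.5, np.float64(96.94224761711823), np.float64(68.06034349136327)), (1.8, np.float64(121.84143540471992), np.float64(60.68741092017102)), (1.95, np.float64(133.18664553492903), np.float64(54.29832081100574))]
```

The TCP displacement (137, 53) matches a catch angle of about 1.95, with the tab still held. Releasing, backing off and standing the tool upright.

Request:
send_rows(moves="0 0 0 0 0 0 45;0 0 0 0 0 0 45;0 0 0 0 0 0 45;0 0 0 0 0 0 45;0 0 0 0 0 0 45")

```text
t: 15.68
eef_pos: [575.7, -24.6, 136.0]
orientation: [0.649, 0.657, 0.274, -0.268]
contact_force: [0.1, 0.1, -0.3]
finger_gap: 40.8
grip_force: 0.0
```

Request:
send_rows(moves="0 0 0 0 0 0 45;0 0 0 0 0 -0.6 45;0 0 0 0 0 -1 45;0 0 0 0 0 -1 45;0 0 0 0 0 -1 45")

```text
t: 16.1
eef_pos: [575.2, -89.7, 201.4]
orientation: [0.649, 0.657, 0.274, -0.267]
contact_force: [0.4, -0.4, -0.3]
finger_gap: 45.4
grip_force: 0.0
```

Request:
send_rows(moves="0 0 0 0 0 -1 45;0 0 0 0 0 -1 45;0 0 0 0.7 0 -0.7 45;0 0 0 0.7 0 -0.7 45;0 0 0 0 0 0 45")

```text
t: 16.52
eef_pos: [575.1, -125.1, 290.2]
orientation: [0.649, 0.658, 0.274, -0.265]
contact_force: [0.5, -0.4, 0.3]
finger_gap: 45.0
grip_force: 0.0
```

Request:
send_rows(moves="0 -1 0 0 0 0 45;0 -1 0 0 0 0 45;0 -1 0 0 0 0 45;0 -1 0 0 0 0 45;0 -1 0 0 0 0 45")

```text
t: 16.93
eef_pos: [574.6, -124.7, 285.8]
orientation: [0.694, 0.7, 0.125, -0.117]
contact_force: [0.3, -0.4, -0.1]
finger_gap: 45.1
grip_force: 0.0
```

Request:
send_rows(moves="0 -1 0 0 0 0 45;0 -1 0 0 0 0 45;0 -1 0 0 0 0 45;0 -1 0 0 0 0 45;0 0 0 0 0 0 45")

```text
t: 17.35
eef_pos: [574.7, -122.5, 286.1]
orientation: [0.704, 0.71, 0.003, 0.007]
contact_force: [0.1, 0.5, -0.5]
finger_gap: 45.4
grip_force: 0.0
```

```bash
python3 - <<'E'
from h import *
exec(open('st.py').read())
q=quat(0);print(delta(V(62,0,151-10-34),q),delta(V(62,0,210-34),q))
p=camera_params('wrist');im=get_image('wrist');cv2.imwrite('pics/w11.png',im[:,:,::-1])
g=cv2.cvtColor(im,cv2.COLOR_RGB2GRAY)
f=1.95;print('tab',proj(p,V(5,55-85*np.cos(f)+18*np.sin(f),90+18*np.cos(f)+85*np.sin(f))),'oldbar',proj(p,V(5,10,95)),proj(p,V(62,0,151)))
m=(im.max(2)<50).astype(np.uint8);u,v=map(int,proj(p,V(62,0,151)));m[:v-40]=0;m[v+40:]=0;m[:,:u-40]=0;m[:,u+40:]=0
n,l,st,c=cv2.connectedComponentsWithStats(m);i=1+np.argmax(st[1:,4]);print(c[i],st[i],plane(p,*c[i],151))
for y in(-20,-10,0,10,20):
    u,v=map(int,proj(p,V(5,y,95)));print(y,(u,v),g[v,u-14:u+15:2])
E
```

```text
[ 574.7 -122.5  286.1] 45.35453737694833 0.0 [ 0.1  0.5 -0.5] [-0.024 -0.052  0.028] 90.52790003678587 [-0.25 -0.09  1.48 -0.    1.74 -0.26]
(array([ 0.1604051 ,  0.05790587, -0.03401554]), array([-1.2026844 ,  2.22521829,  7.20358825])) (array([ 0.1604051 ,  0.05790587, -0.03401554]), array([-1.21657346,  2.26387195,  4.44389389]))
tab (np.float64(315.5468466791795), np.float64(122.91998833951342)) oldbar (np.float64(314.87837535019577), np.float64(224.73100773104986)) (np.float64(384.57728171319104), np.float64(251.44318748133497))
[383.66754617 249.27176781] [367 233  34  36 758] [ 632.24646642 -151.06821994  151.        ]
-20 (315, 254) [189 191 187 188 185 158 153 152 232 213 184 182 190 185 182]
-10 (314, 245) [152 152 152 153 152 152 151 152 243 243 243 244 177 226 222]
0 (314, 234) [195 183 218 236 248 240 231 221 186 125 132 159 170 179 182]
10 (314, 224) [195 188 219 238 249 239 171 153 143 160 221 249 254 254 254]
20 (314, 214) [243 243 243 243 243 244 244 244 244 245 245 245 225 255 254]
```

Request:
send_rows(moves="0.1 0 0 -0.4 0.75 0.6 45;0 0 0 -0.4 0.75 0.8 45;0 0 0 -0.4 0.75 0.8 45;0 0 0 0 0 0.8 45;0 0 0 0 0 0.8 45")

```text
t: 17.82
eef_pos: [631.8, -154.7, 188.0]
orientation: [0.705, 0.709, 0.002, -0.0]
contact_force: [0.6, 0.4, 0.4]
finger_gap: 44.8
grip_force: 0.0
```

```bash
python3 - <<'E'
from h import *
exec(open('st.py').read())
q=quat(0);print(delta(V(62,0,151-10-34),q))
p=camera_params('wrist');im=get_image('wrist');cv2.imwrite('pics/w12.png',im[:,:,::-1])
T=s['eef_pos'];rr=R.from_quat(s['orientation']);print(proj(p,T+rr.apply([0,0,-34])),proj(p,V(62,0,151)))
m=(im.max(2)<45).astype(np.uint8);u,v=map(int,proj(p,V(62,0,151)));print(u,v)
for y in range(v-50,v+60,8):print(y,''.join('#' if k else '.' for k in m[y,u-70:u+70:3]))
E
```

```text
[ 631.8 -154.7  188. ] 44.83477535447968 0.0 [0.6 0.4 0.4] [-0.049 -0.047  0.003] 90.30173850157956 [-0.28  0.06  1.49  0.    1.59 -0.29]
(array([ 0.02111327, -0.03584896, -0.07968511]), array([0.05849807, 0.0451429 , 3.24223434]))
(np.float64(318.2523364571617), np.float64(296.8646228312717)) (np.float64(319.45851566264383), np.float64(247.46309483927016))
319 247
197 ...............................................
205 ...............................................
213 ...............................................
221 ......................####.....................
229 ................###############................
237 ................####........###................
245 ................####........###................
253 ................####.......####................
261 ................####...########................
269 ..................############.................
277 ...............................................
285 ...#.....................................#.....
293 ..##.....................................##....
301 .####....................................###...
```

The drum lies centred between the fingers (column 318 against a tip-mid column of 318). Descending.

Request:
send_rows(moves="0 0 0 0.05 0.05 0.7 45;0 0 0 0 0 0.7 45;0 0 0 0 0 0.7 45;0 0 0 0 0 0.7 45;0 0 0 0 0 0.4 45", newtons=30)

```text
t: 18.28
eef_pos: [632.4, -152.7, 108.5]
orientation: [0.705, 0.709, 0.001, -0.0]
contact_force: [0.5, -0.1, -0.6]
finger_gap: 44.9
grip_force: 0.0
```

Request:
send_rows(moves="0 0 0 0 0 0 36;0 0 0 0 0 0 36;0 0 0 0 0 0 36")

```text
t: 18.53
eef_pos: [633.6, -152.4, 111.5]
orientation: [0.705, 0.71, 0.002, 0.002]
contact_force: [-0.7, 0.7, 0.2]
finger_gap: 36.1
grip_force: 0.0
```

```bash
python3 - <<'E'
from h import *
exec(open('st.py').read())
im=get_image('side');cv2.imwrite('pics/s13.png',im[:,:,::-1])
q=quat(0)
prev=np.array([62.1,150.8])
for t in np.arange(.1,1.21,.1):
    n=np.array([110*np.sin(.6-t),60+110*np.cos(.6-t)]);d=(n-prev)/25;prev=n;print(round(t,1),'y %.2f z %.2f'%(d[0],-d[1]))
E
```

```text
[ 633.6 -152.4  111.5] 36.11925269865713 0.0 [-0.7  0.7  0.2] [-0.032 -0.102  0.019] 90.3890102709309 [-0.28  0.09  1.58  0.    1.47 -0.28]
0.1 y -0.37 z -0.23
0.2 y -0.40 z -0.19
0.3 y -0.41 z -0.15
0.4 y -0.43 z -0.11
0.5 y -0.43 z -0.07
0.6 y -0.44 z -0.02
0.7 y -0.44 z 0.02
0.8 y -0.43 z 0.07
0.9 y -0.43 z 0.11
1.0 y -0.41 z 0.15
1.1 y -0.40 z 0.19
1.2 y -0.37 z 0.23
```

Caged with a 36 mm opening around the 28 mm drum. Pulling along the arc.

Request:
send_rows(moves="0 0 0 0 -0.16 0.15 36;0 0 0 0 -0.37 -0.23 36;0 0 0 0 -0.4 -0.19 36;0 0 0 0 -0.41 -0.15 36")

```text
t: 18.92
eef_pos: [600.5, -152.3, 122.4]
orientation: [0.704, 0.71, 0.003, 0.003]
contact_force: [6.1, -0.9, 5.9]
finger_gap: 36.3
grip_force: 3.6
```

Request:
send_rows(moves="0 0 0 0 -0.43 -0.11 36;0 0 0 0 -0.43 -0.07 36;0 0 0 0 -0.44 -0.02 36")

```text
t: 19.17
eef_pos: [567.7, -152.5, 127.1]
orientation: [0.704, 0.71, 0.002, 0.003]
contact_force: [7.1, -0.7, 4.1]
finger_gap: 36.0
grip_force: 3.1
```

```bash
python3 - <<'E'
from h import *
exec(open('st.py').read())
p=camera_params('wrist');im=get_image('wrist');cv2.imwrite('pics/w14.png',im[:,:,::-1])
T=s['eef_pos'];rr=R.from_quat(s['orientation']);c=V(0,0,170);print('drum pred',proj(p,c),RV.inv().apply(T-O))
m=(im.max(2)<45).astype(np.uint8);u,v=map(int,proj(p,c))
for y in range(v-50,v+60,8):print(y,''.join('#' if k else '.' for k in m[y,u-70:u+70:3]))
E
```

```text
[ 567.7 -152.5  127.1] 35.97247687682285 3.0512552708387375 [ 7.1 -0.7  4.1] [ 0.012 -1.222  0.054] 90.43104712629726 [-0.31 -0.06  1.71  0.    1.49 -0.31]
drum pred (np.float64(327.5738557736266), np.float64(308.0862167705845)) [ -3.42581679   1.19957212 127.14846939]
258 ...............................................
266 ...............................................
274 ..............###################..............
282 ............#######################............
290 ...##.......#########################..........
298 ...##.......#########################..........
306 ..###.......##########################.........
314 .#####......###########################........
322 #####.......############################.......
330 #####.......#############################......
338 ####.........####################...#####......
346 ###...............############.......#####.....
354 ############################...................
362 ...............................................
```

The drum is riding on the rear finger, and the lever is at about 0.6 rad, past where the catch would block it. Continuing to the stop.

Request:
send_rows(moves="0 0 0 0 -0.44 0.02 36;0 0 0 0 -0.43 0.07 36;0 0 0 0 -0.43 0.11 36")

```text
t: 19.47
eef_pos: [535.2, -152.7, 121.4]
orientation: [0.704, 0.71, 0.002, 0.003]
contact_force: [6.6, 0.5, 4.3]
finger_gap: 36.2
grip_force: 3.0
```

Request:
send_rows(moves="0 0 0 0 -0.41 0.15 36;0 0 0 0 -0.4 0.19 36;0 0 0 0 0 0 36")

```text
t: 19.72
eef_pos: [515.0, -152.9, 112.6]
orientation: [0.705, 0.71, 0.003, 0.003]
contact_force: [8.3, 0.5, -0.8]
finger_gap: 36.3
grip_force: 3.9
```

```bash
cat > lv.py <<'E'
from h import *
exec(open('st.py').read())
p=camera_params('wrist');im=get_image('wrist')
T=s['eef_pos'];c=V(-52.7,0,156.5);print('drum pred',proj(p,c),RV.inv().apply(T-O))
m=(im.max(2)<45).astype(np.uint8);u,v=map(int,proj(p,c))
for y in range(v-50,v+60,8):print(y,''.join('#' if k else '.' for k in m[y,u-70:u+70:3]))
E
python3 lv.py
```

```text
[ 515.  -152.9  112.6] 36.32668746496701 3.91833633184433 [ 8.3  0.5 -0.8] [ 0.093 -1.538  0.017] 90.41669116169788 [-0.34 -0.17  1.83  0.    1.47 -0.34]
drum pred (np.float64(327.7208540448008), np.float64(309.8758348008525)) [-56.11155993   1.5019269  112.55496276]
259 ...............................................
267 ...............................................
275 ..............###################..............
283 ....#.......########################...........
291 ...##.......#########################..........
299 ..###.......##########################.........
307 ..###.......##########################.........
315 .#####......###########################........
323 #####.......############################.......
331 #####.......#######################.#####......
339 ####.........#####################..######.....
347 ###.............###############......#####.....
355 #######################........................
363 ...............................................
```

Request:
send_rows(moves="0 0 0 0 -0.12 0.03 36;0 0 0 0 0 0 36")

```text
t: 19.93
eef_pos: [514.2, -152.9, 112.2]
orientation: [0.704, 0.71, 0.004, 0.004]
contact_force: [22.0, 0.7, -2.0]
finger_gap: 36.5
grip_force: 11.5
```

Request:
send_rows(moves="0 0 0 0 -0.12 0 36;0 0 0 0 0 0 36")

```text
t: 20.1
eef_pos: [513.3, -152.8, 112.1]
orientation: [0.704, 0.71, 0.006, 0.006]
contact_force: [44.8, -0.4, -12.6]
finger_gap: 37.5
grip_force: 22.7
```

Request:
send_rows(moves="0 0 0 0 -0.08 0 36;0 0 0 0 0 0 36")

```text
t: 20.27
eef_pos: [512.5, -152.9, 112.0]
orientation: [0.704, 0.71, 0.006, 0.007]
contact_force: [59.9, -1.4, -19.7]
finger_gap: 37.5
grip_force: 30.0
```

```bash
python3 lv.py
```

```text
[ 512.5 -152.9  112. ] 37.51026006794225 29.97881770133972 [ 59.9  -1.4 -19.7] [ -0.397 -10.507   0.02 ] 90.46640769682877 [-0.34 -0.18  1.84  0.01  1.46 -0.35]
drum pred (np.float64(335.05326197248735), np.float64(310.41070069674964)) [-58.59137405   1.56226463 111.99772434]
260 ...............................................
268 ...............................................
276 ............####################...............
284 .#.........#######################.............
292 ##.........########################............
300 ##.........#########################...........
308 ##.........##########################..........
316 ##.........##########################..........
324 ##.........###########################.........
332 #..........######################.#####........
340 ............####################..######.......
348 ................#############......######......
356 #################..............................
364 ...............................................
```

The force climbed sharply while the lever stayed put, so it is at the stop. I'll ease off to a moderate hold.

Request:
send_rows(moves="0 0 0 0 0.17 0 36;0 0 0 0 0 0 36;0 0 0 0 0 0 36")

```text
t: 20.57
eef_pos: [514.0, -152.9, 112.2]
orientation: [0.704, 0.71, 0.004, 0.004]
contact_force: [27.1, 0.2, -3.2]
finger_gap: 36.7
grip_force: 13.6
```

Request:
send_rows(moves="0 0 0 0 0 0 36;0 0 0 0 0 0 36;0 0 0 0 0 0 36;0 0 0 0 0 0 36;0 0 0 0 0 0 36")

```text
t: 20.98
eef_pos: [514.0, -152.9, 112.2]
orientation: [0.704, 0.71, 0.004, 0.005]
contact_force: [27.6, -0.9, -3.1]
finger_gap: 36.5
grip_force: 13.8
```

```bash
python3 -c "
from plant import robot
print(robot.close_job())"
```

```text
the job is handed in; nothing more can be done
None
```

I turned the nut clockwise to its stop, flipped the catch over to about 1.95 rad, and pulled the lever to its stop, handing in at about 21 s with the gripper still holding it there at about 27 N.

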